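# Open the sample port of a microscopy viewing console

### The arm

A 6-joint arm with a two-finger parallel gripper is mounted at the origin on the work surface. World frame = base frame: x ahead of the robot, y to its left, z up, the work surface at z = 0. Lengths are in mm, angles in rad, forces in N, time in s.
With the tool pointing down it reaches from about 250 to 725 mm from the base axis. Payload 4 kg.
Tool frame: the origin (TCP) lies at the very end of the fingers, on their centre line; the grasp point (between the pads) lies 19 mm behind it; z points along the fingers, y is the direction in which the jaws open and shut (so a half turn about z gives the same grasp; the last joint's range is limited). The gripper opens to 85 mm and grips with 20 to 120 N. Pads are 22 mm wide; open, the fingers measure 114 mm over their backs; the gripper's body (76 mm by 85 mm) begins 54 mm behind the grasp point. The pads swing forward as they close: fully open they stand 13 mm farther back than shut.
Start: joints at [-1.164, 0.241, 0.005, 1.335, 0, 1.571], TCP at [197.834, -459.196, 231.306] pointing down, gripper open.
Joint ranges: [-2.72, 2.72], [-1.05, 1.87], [-1.09, 1.28], [-1.99, 2.15], [-1.42, 1.44], [-3.14, 3.14]. Speed limits (rad/s): [2.79, 2.79, 3.14, 3.14, 3.14, 3.14].

### API

Orientations are given as a 3x3 rotation matrix whose columns are the frame's x, y, z axes.
In Python, from bench import robot gives the robot as it stands. The module is installed in compiled form; this text tells all that it offers.
- The arm moves only by the shell command python3 -m crank 'ROWS' [FORCE]. ROWS is a JSON object of lists of equal length, an entry for each row: "dp": the shift along the tool's x, y, z in units of 50 mm (1.0 is 50 mm), a list of three; "twist": the turn about the tool's z in rad; "gripper": the finger opening in mm, from 0 to 85.4. A call has 1 to 8 rows; each row is the pose to reach, as a shift and turn from the pose measured when the call began, along the tool's axes at that moment; what a row does not reach only later rows make up. A row lasts 1/10 s, in which the tool goes at most 50 mm and 8.59 degrees, less where a joint would pass 70% of its speed; a pose out of reach is approached as far as the arm can. A call with a gripper value outside its range is refused whole. The fingers move at their own pace and stop on an object; FORCE is the grip in N (left out, the last holds). Time passes only in rows, so rows that repeat a pose let the fingers close. It gives the time, the measured TCP pose, the force and the opening at its end, in the units of the state.
- robot.observe(): the state, without advancing time (a new reading comes with each control period).
- robot.camera(name): name is "side" or "top"; returns (picture, depth): 400x640x3 uint8, red, green, blue; 400x640 float32, mm along the optical axis (not along the pixel's ray), 0 where there is no reading.
- robot.get_calibration(name): a dict with "fov_y" (degrees; the focal length in pixels is half the picture's height over the tangent of half this angle, whatever the lens; pixels are square), "cx", "cy" (the principal point, pixels), "k1" (the pictures are not rectified: a ray, as slopes to the right and down, at radius r is drawn at 1 + k1 r^2 times it, then the intrinsics apply), "rvec" (rotation vector, rad) and "tvec" (3), from world to camera coordinates, as OpenCV has them. Camera axes: x right, y down, z forward; pixel columns grow to the right and rows downward; lengths in mm; the calibration is good to about 2 mm. A picture is of the moment at which its call begins. get_calibration takes no time and is no camera call.
- robot.hand_in(): hands the job in, once; it reports no verdict.
The state is a dict: "time": time; "joint_positions": joint angles; "qvel": joint speeds; "joint_efforts": joint torques, N m; "eef_pos": TCP position; "tool_rot": TCP orientation; "wrist_force": force on the tool from outside, world axes, zero at the start; "ft_torque": the same for the moment, N m; "finger_gap": finger opening in mm.
Only numpy, scipy, OpenCV 4.12 (cv2) and the standard library are available. Lean on these libraries where they do the work, as an engineer would, in place of code of your own. Each camera call takes 0.05 s, during which the arm holds its last target. There are 200 camera calls.

### The job

The small blue-lidded specimen dish has been left on the red sample-port hatch of the white console: with the fingers, push it along the deck, without lifting or tipping it, until it stands wholly on the round dark pad. Then press the hatch down once near its white spot until its push-push catch lets go, take the hand away so that it springs up, and watch it for two seconds without touching it, to be sure that it stays open; do not push it back down. Leave the slide rack, bottles, jar and objective where they stand.

Things in the scene. Friction and masses are not known exactly. Their poses are not given: they have to be found in the camera images.
- console: white box-shaped viewing console, fixed to the bench, 150 mm (its x) by 370 mm (its y) by 70 mm high; origin under its centre on the bench, z up. Its flat top, the deck, is 70 mm above the bench. The hatch lies in the middle of the deck; the pad lies on one side of it (+y or -y) and the slide rack stands on the other side
- hatch (a joint): angle (rad) of the red hatch. About 0 (-0.01 to 0.01) = shut and caught; negative = pressed in, to a firm stop at -0.075; positive = open, near edge up, to a stop at 1.25. Push-push catch: pressed in past -0.055 (press to the firm stop to be sure) and let go, it springs up by itself in about 2 s and stays up; pressed fully shut again it is caught again
- hatch_hinge (a point): middle of the hinge line, at the hatch's far edge, 41 mm towards console +x from the console's centre, at deck height. The hatch is a red plate 80 mm (console x) by 90 mm (console y) by 6 mm centred on the console, its top 1 mm above the deck when shut
- hatch_press (a point): white spot, 18 mm across, on top of the hatch, where to press: 15 mm from the console's centre towards the hatch's free near edge (console -x), 56 mm from the hinge; moves with the hatch. A spring always pushes the hatch open and is felt here as 2.5 to 4 N; the firm stop comes 4 mm down
- dish: flat round specimen dish, aluminium with a blue lid, 50 mm across at the lid (48 mm below it), 22 mm high, about 80 g; stands loose on the hatch at the start; origin at the centre of its underside, z up
- pad: round dark rubber-coloured pad, 96 mm across, inlaid flush in the deck (no step, fixed); origin at its centre at deck height
- rack: yellow slide rack with glass slides, 70 by 36 mm and 36 mm high, loose on the deck on the side of the hatch away from the pad; origin at the centre of its underside. Leave alone
- bottle_a: small cream drink bottle with a red cap, 40 mm across, 74 mm high, loose on the bench; origin at the centre of its underside. Leave alone
- bottle_b: a second bottle like bottle_a. Leave alone
- oil: amber oil bottle with a black cap, 28 mm across, 60 mm high, loose on the bench; origin at the centre of its underside. Leave alone
- jar: glass jar with a white lid, 56 mm across, 60 mm high, loose on the bench; origin at the centre of its underside. Leave alone
- objective: steel microscope objective with a yellow ring, 24 mm across, 42 mm high, standing loose on the bench; origin at the centre of its underside. Leave alone
Things that resemble listed ones, but are neither listed nor needed, are in the scene too. There is more than one size of the dish; the one meant has the size given above.

How it is judged (in metres and radians):
On the way, in this order (a step that is already met when the one before it is completed fails the run):
1. the dish stands wholly on the dark pad, the hatch still shut (horizontal distance between dish and pad below 0.024 m and z of dish in the frame of console between 0.064 and 0.076 m and angle between dish's own z axis and vertical below 0.1 rad and linear speed of dish below 0.02 m/s and value of joint hatch between -0.03 and 0.03 rad), for 0.2 s.
2. the hatch is pressed in (value of joint hatch below -0.04 rad).
3. the hatch has sprung up and stays open for two seconds with nothing of the robot touching the console (value of joint hatch above 1.1 rad and contact force between each of the fingers, the arm and console below 0.1 N), for 2 s.
At the end, for the whole second after the job is handed in: the hatch stands open (over 1.1 rad) and still; the dish rests upright on the deck, its centre within 24 mm of the pad's centre (its whole foot on the pad) (horizontal distance between dish and pad below 0.024 m and z of dish in the frame of console between 0.064 and 0.076 m and angle between dish's own z axis and vertical below 0.1 rad and linear speed of dish below 0.02 m/s and value of joint hatch above 1.1 rad and velocity of joint hatch between -0.05 and 0.05 rad/s); the robot touches nothing.
It fails at once if the dish is lifted more than 12 mm off the deck, tipped over 0.5 rad or knocked off the deck (z of dish in the frame of console above 0.083 m or angle between dish's own z axis and vertical above 0.5 rad or z of dish in the frame of console below 0.05 m).
It fails at once if the sprung-up hatch is pushed back down (closes faster than 0.1 rad/s between 0.15 and 0.95 rad) (value of joint hatch between 0.15 and 0.95 rad and velocity of joint hatch below -0.1 rad/s).
It fails at once if the slide rack, a bottle, the jar or the objective is shifted more than 25 mm or tipped over 0.4 rad (distance of any of rack, bottle_a, bottle_b, oil, jar, objective from where it was at the start of the episode above 0.025 m or angle between any of rack, bottle_a, bottle_b, oil, jar, objective's own z axis and vertical above 0.4 rad).
It also fails if it takes over 51 s, if anything falls off the work surface, if the arm or the gripper's body presses on something with over 40 N, if the wrist force passes 120 N, or if a joint passes its speed limit or range.

## Working session

There is one attempt and no reset: what is moved stays moved. The work goes in short steps, Python scripts to look and compute and a shell command to move; the robot and the scene stay as the last step left them, time stands still between calls to the robot, and variables do not carry over. Pictures are saved under pics/ and viewed, about 8 in all and at most 12, crops included, and the job is handed in when it is done.

```bash
mkdir -p pics; cat > h.py <<'E'
import numpy as np, cv2
from bench import robot
def cal(n):
    c=robot.get_calibration(n); f=200/np.tan(np.radians(c["fov_y"])/2)
    R=cv2.Rodrigues(np.array(c["rvec"],float))[0]; return c,f,R,np.array(c["tvec"],float).ravel()
def ray(n,uv):
    c,f,R,t=cal(n); uv=np.atleast_2d(np.array(uv,float))
    d=(uv-[c["cx"],c["cy"]])/f; s=d.copy()
    for _ in range(20): s=d/(1+c["k1"]*(s**2).sum(1,keepdims=True))
    return -R.T@t, np.c_[s,np.ones(len(s))]@R
def onplane(n,uv,z):
    o,d=ray(n,uv); return o+d*((z-o[2])/d[:,2:])
def proj(n,p):
    c,f,R,t=cal(n); q=np.atleast_2d(p)@R.T+t; s=q[:,:2]/q[:,2:]
    return s*(1+c["k1"]*(s**2).sum(1,keepdims=True))*f+[c["cx"],c["cy"]]
def points(n,depth):
    v,u=np.mgrid[:400,:640]; o,d=ray(n,np.c_[u.ravel(),v.ravel()])
    return (o+d*depth.reshape(-1,1)).reshape(400,640,3)
def snap(n,tag):
    im,d=robot.camera(n); cv2.imwrite(f"pics/{tag}.png",im[:,:,::-1]); np.save(f"{tag}.npy",d); return im,d
E
python3 - <<'E'
from h import *
for n in("top","side"):
    snap(n,n+"0"); print(robot.get_calibration(n), ray(n,[320,200])[0])
s=robot.observe(); print(s["time"],s["eef_pos"],s["tool_rot"],s["wrist_force"],s["finger_gap"])
E
```

```text
{'fov_y': 46.275102652862174, 'cx': 314.2636836330596, 'cy': 197.5030620299777, 'k1': -0.052020415080294966, 'rvec': array([ 2.12296794, -2.14978637,  0.18752169]), 'tvec': array([ 24.90710168, 620.45880443, 834.60418207])} [471.99252242  23.87875793 926.71813198]
{'fov_y': 44.88391144023745, 'cx': 315.4572431564627, 'cy': 198.93669009323028, 'k1': -0.030409049746549385, 'rvec': array([ 2.13781463, -0.34859173,  0.18984706]), 'tvec': array([-568.70364464,  181.65138082,  885.35082316])} [ 334.81854612 -782.87416593  644.41579834]
0.1 [ 197.61091474 -458.68504509  230.48691232] [[ 9.18397419e-01  3.95658475e-01 -7.43025494e-04]
 [ 3.95659173e-01 -9.18395770e-01  1.74003635e-03]
 [ 6.06865767e-06 -1.89202974e-03 -9.99998210e-01]] [-0.1051625  -0.53168636  0.29070253] 85.41630351961018
```

View pics/top0.png

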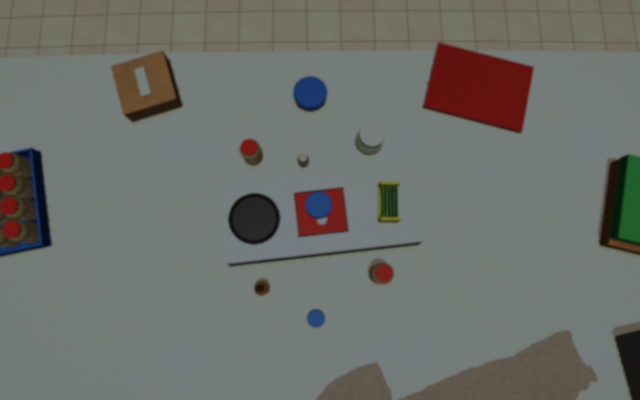

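View pics/side0.png

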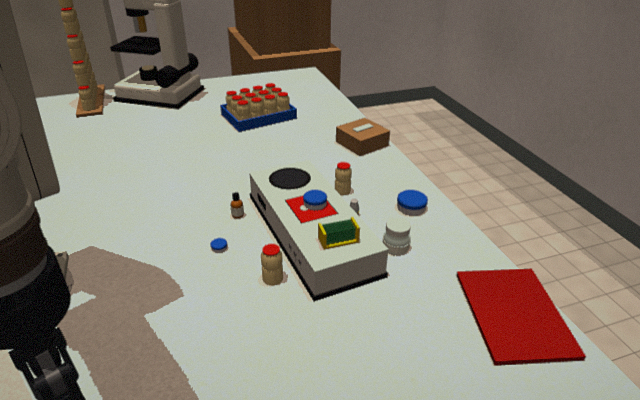

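The top view shows three blue lidded candidates: the one on the hatch at (319,205), a larger one on the bench at (310,93) and a smaller one on the bench at (316,318). I choose the one on the hatch. The pad is at (254,218), the rack at (388,202) and the white spot at about (321,221). Next I measure these and check the choice in a crop.

```bash
python3 - <<'E'
from h import *
im=cv2.imread("pics/top0.png"); d=np.load("top0.npy"); hsv=cv2.cvtColor(im,cv2.COLOR_BGR2HSV); P=points("top",d)
def comp(m,seed):
    n,l=cv2.connectedComponents(m.astype(np.uint8)); v,u=seed[1],seed[0]; return l==l[v,u]
H,S,V=cv2.split(hsv)
print("px",hsv[205,319],hsv[218,254],hsv[195,302],hsv[232,305],hsv[222,321])
blue=(H>100)&(H<130)&(S>110)
for nm,sd,z in(("dish",(319,205),93),("big",(310,93),25),("small",(316,318),20)):
    m=comp(blue,sd); c=cv2.findContours(m.astype(np.uint8),0,1)[0][0][:,0]
    w=onplane("top",c,z); (cx,cy),r=cv2.minEnclosingCircle(w[:,:2].astype(np.float32)); print(nm,cx,cy,"r",r,"A-diam",2*np.sqrt(cv2.contourArea(w[:,:2].astype(np.float32))/np.pi),"z",np.median(P[m][:,2]))
dark=V<70; m=comp(dark,(254,218)); c=cv2.findContours(m.astype(np.uint8),0,1)[0][0][:,0]
w=onplane("top",c,70); print("pad",cv2.fitEllipse(w[:,:2].astype(np.float32)),"z",np.median(P[m][:,2]))
red=((H<8)|(H>172))&(S>120); m=comp(red,(302,195))
c=cv2.findContours(m.astype(np.uint8),0,1)[0][0][:,0]; w=onplane("top",c,71)[:,:2].astype(np.float32)
print("hatch",cv2.minAreaRect(w),"z",np.median(P[m][:,2])); print(cv2.boxPoints(cv2.minAreaRect(w)))
# deck mask by depth
dk=(abs(P[:,:,2]-70)<12)&(P[:,:,0]>300)&(P[:,:,0]<620)&(abs(P[:,:,1]-20)<260)
dk=cv2.morphologyEx(dk.astype(np.uint8),cv2.MORPH_OPEN,np.ones((5,5)));m=comp(dk,(285,220))
w=onplane("top",np.argwhere(m)[:,::-1],70)[:,:2].astype(np.float32);print("deck",cv2.minAreaRect(w))
# spot
m=(S<60)&(V>110); sub=np.zeros_like(m); sub[205:232,308:336]=m[205:232,308:336]
a=np.argwhere(sub)[:,::-1]; print("spot",len(a),onplane("top",a.mean(0),71) if len(a) else 0)
for nm,uv,z in(("rack",(388,202),106),("ba",(249,146),74),("bb",(383,273),74),("oil",(261,286),60),("jar",(371,134),60),("obj",(302,158),42)): print(nm,onplane("top",uv,z).round())
cv2.imwrite("pics/crop0.png",cv2.resize(im[130:300,215:435],None,fx=3.5,fy=3.5,interpolation=2))
E
```

```text
px [109 181 114] [45 13 39] [  2 199 114] [  2 195 114] [ 99  20 126]
dish 601.66650390625 10.715799331665039 r 24.08241081237793 A-diam 45.523159898671885 z 92.02408214385696
big 841.9852294921875 23.18016242980957 r 35.0852165222168 A-diam 66.86364101446912 z 29.8214458989969
small 395.3604736328125 17.547685623168945 r 15.523453712463379 A-diam 29.592810324850664 z 14.113747078154915
pad ((580.527587890625, 129.17762756347656), (92.00053405761719, 92.38356018066406), 179.2364959716797) z 69.8097082367758
hatch ((591.087890625, 6.003040313720703), (79.43940734863281, 88.6204833984375), 5.710409164428711) z 70.17953204499673
[[547.15643   46.14126 ]
 [555.9742   -42.039444]
 [635.01935  -34.135178]
 [626.2016    54.045525]]
deck ((576.434326171875, 4.8369140625), (121.65562438964844, 368.75750732421875), 5.681609153747559)
spot 41 [[573.94483053   3.32728297  71.        ]]
rack [[ 602. -114.  106.]]
ba [[717. 139.  74.]]
bb [[ 477. -105.   74.]]
oil [[457. 116.  60.]]
jar [[742. -94.  60.]]
obj [[701.  40.  42.]]
```

View pics/crop0.png

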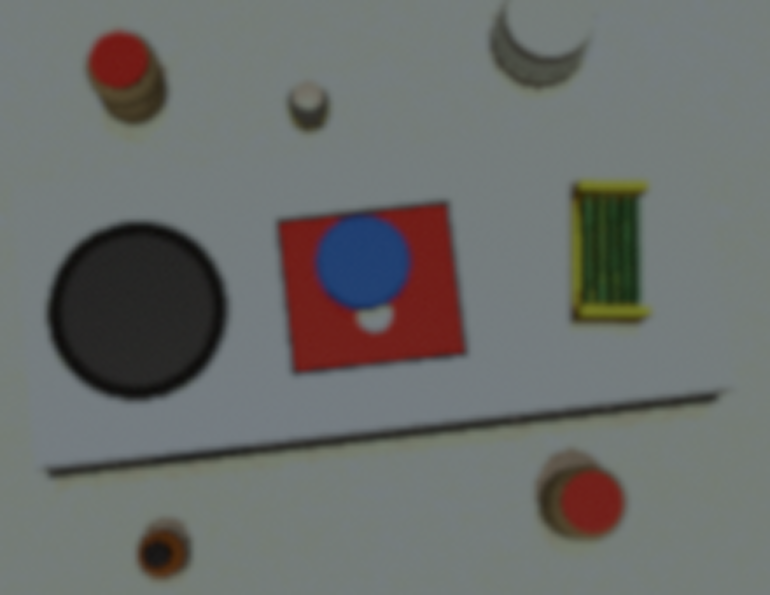

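The crop confirms it: the dish on the hatch measures about 46–48 mm across with its top at 92 mm. The decoys measure about 67 mm and 30 mm. The hatch measures 79x89 mm at yaw 5.7°, and the pad is at (580.5,129.2).

Plan: push with the two fingers 30 mm apart, so that the dish nests between them. The push runs along (-0.176, 0.984), and I start 46 mm behind the dish centre.

```bash
python3 -m crank '{"dp":[[10.93,-4.53,0],[10.93,-4.53,0],[10.93,-4.53,0],[10.93,-4.53,0],[10.93,-4.53,0],[10.93,-4.53,0],[10.93,-4.53,0],[10.93,-4.53,0]],"twist":[-1.34,-1.34,-1.34,-1.34,-1.34,-1.34,-1.34,-1.34],"gripper":[30,30,30,30,30,30,30,30]}'
cat > go.py <<'E'
import sys
from h import *
# shift in tool axes (units of 50 mm) and twist to reach x y z [tool-x yaw deg]
s=robot.observe(); R=np.array(s["tool_rot"]); p=np.array(s["eef_pos"]); a=[float(v) for v in sys.argv[1:]]
yaw=np.degrees(np.arctan2(R[1,0],R[0,0])); tw=-np.radians((a[3]-yaw+180)%360-180) if len(a)>3 else 0
print("t",s["time"],"p",p.round(1),"yaw",yaw.round(1),"F",np.round(s["wrist_force"],1),"gap",round(s["finger_gap"],1),"q",np.round(s["joint_positions"],2))
print("dp",(R.T@(np.array(a[:3])-p)/50).round(3),"twist",round(tw,3))
E
python3 go.py 609.8 -34.6 150 100.1
```

```text
time: 0.9
eef_pos: [477.2, -170.3, 230.8]
tool_rot: [[-0.042, 0.999, -0.001], [0.999, 0.042, 0.002], [0.002, -0.001, -1.0]]
wrist_force: [1.2, -1.0, 0.4]
finger_gap: 30.3
t 0.9 p [ 477.2 -170.3  230.8] yaw 92.4 F [ 1.2 -1.   0.4] gap 30.3 q [-0.34  0.26  0.02  1.34  0.    1.19]
dp [2.596 2.765 1.617] twist -0.134
```

```bash
python3 -m crank '{"dp":[[2.6,2.76,0.5],[2.6,2.76,0.5],[2.6,2.76,1],[2.6,2.76,1.6],[2.6,2.76,1.6],[2.6,2.76,1.6],[2.6,2.76,1.6],[2.6,2.76,1.6]],"twist":[-0.134,-0.134,-0.134,-0.134,-0.134,-0.134,-0.134,-0.134],"gripper":[30,30,30,30,30,30,30,30]}'
python3 go.py 609.8 -34.6 76 100.1
```

```text
time: 1.7
eef_pos: [609.6, -35.9, 152.7]
tool_rot: [[-0.174, 0.985, 0.001], [0.985, 0.174, 0.001], [0.001, 0.001, -1.0]]
wrist_force: [0.1, -0.3, 0.8]
finger_gap: 29.9
t 1.7 p [609.6 -35.9 152.7] yaw 100.0 F [ 0.1 -0.3  0.8] gap 29.9 q [-0.06  0.5   0.18  1.25  0.    1.34]
dp [0.023 0.006 1.533] twist -0.002
```

```bash
python3 -m crank '{"dp":[[0.02,0,0.4],[0.02,0,0.8],[0.02,0,1.2],[0.02,0,1.4],[0.02,0,1.53],[0.02,0,1.53]],"twist":[0,0,0,0,0,0],"gripper":[30,30,30,30,30,30]}'
python3 - <<'E'
from h import *
im,d=snap("side","side1"); cv2.imwrite("pics/side1c.png",cv2.resize(im[140:300,230:420,::-1],None,fx=4,fy=3.7,interpolation=2))
E
python3 go.py 609.8 -34.6 76 100.1
```

```text
time: 2.3
eef_pos: [609.3, -35.5, 76.5]
tool_rot: [[-0.173, 0.985, 0.001], [0.985, 0.173, 0.001], [0.001, 0.001, -1.0]]
wrist_force: [0.1, 1.2, 0.1]
finger_gap: 30.1
t 2.35 p [609.8 -35.3  77.1] yaw 100.0 F [0.1 0.3 0.1] gap 29.7 q [-0.06  0.56  0.07  1.08  0.    1.34]
dp [0.014 0.002 0.021] twist -0.003
```

View pics/side1c.png

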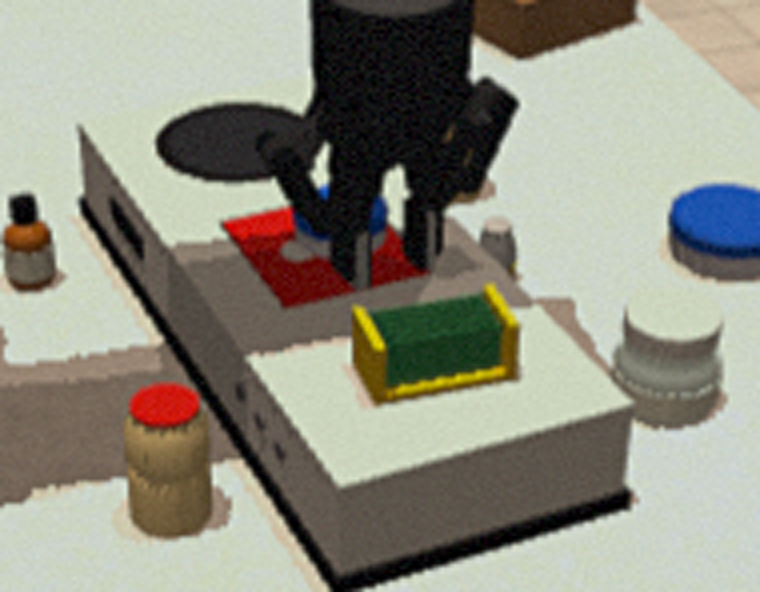

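The fingers stand astride the dish's centre line just behind it, clear of the rack. I push at about 75 mm/s and stop short of the pad centre to check.

```bash
python3 -m crank '{"dp":[[0.1,0,0.02],[0.2,0,0.02],[0.35,0,0.02],[0.5,0,0.02],[0.65,0,0.02],[0.8,0,0.02],[0.95,0,0.02],[1.1,0,0.02]],"twist":[0,0,0,0,0,0,0,0],"gripper":[30,30,30,30,30,30,30,30]}'
python3 -m crank '{"dp":[[0.15,0,0.01],[0.3,0,0.01],[0.45,0,0.01],[0.6,0,0.01],[0.75,0,0.01],[0.9,0,0.01],[1.0,0,0.01],[1.05,0,0.01]],"twist":[0,0,0,0,0,0,0,0],"gripper":[30,30,30,30,30,30,30,30]}'
cat > look.py <<'E'
import sys
from h import *
t=sys.argv[1]
im,d=snap("top",t+"t"); im2,d2=snap("side",t+"s")
for n,i,dd in(("top",im,d),("side",im2,d2)):
    H,S,V=cv2.split(cv2.cvtColor(i,cv2.COLOR_RGB2HSV)); P=points(n,dd)
    m=(H>100)&(H<130)&(S>110)&(P[:,:,2]>76)&(P[:,:,2]<105)&(abs(P[:,:,0]-590)<100)
    c=np.argwhere(m)[:,::-1]
    if len(c)>5:
        w=onplane(n,c,93)[:,:2]; print(n,len(c),"min",w.min(0).round(1),"max",w.max(0).round(1),"mid",((w.min(0)+w.max(0))/2).round(1),"z",np.percentile(P[m][:,2],[5,50,95]).round(1))
E
python3 look.py p1; python3 go.py 586 98.7 76 100.1
```

```text
time: 3.15
eef_pos: [600.4, 19.4, 76.3]
tool_rot: [[-0.173, 0.985, 0.003], [0.985, 0.173, 0.001], [0.0, 0.003, -1.0]]
wrist_force: [-0.6, -1.8, 2.5]
finger_gap: 29.9
time: 3.95
eef_pos: [591.1, 71.8, 75.7]
tool_rot: [[-0.174, 0.985, 0.002], [0.985, 0.174, 0.001], [0.0, 0.002, -1.0]]
wrist_force: [0.4, -0.2, 0.2]
finger_gap: 29.5
side 126 min [559.   62.3] max [611.5 122.2] mid [585.2  92.2] z [85.8 93.1 95.8]
t 4.05 p [591.2  71.6  75.8] yaw 100.0 F [-0.4  0.3  0.2] gap 30.2 q [0.12 0.53 0.02 1.05 0.   1.52]
dp [ 0.553 -0.008 -0.005] twist -0.002
```

```bash
python3 - <<'E'
import cv2,numpy as np
a=cv2.imread("pics/p1s.png")[140:260,220:400]; b=cv2.imread("pics/p1t.png")[140:260,200:380]
cv2.imwrite("pics/p1.png",cv2.resize(np.hstack([a,b]),None,fx=2.2,fy=3,interpolation=2))
E
```

```text
(no output)
```

View pics/p1.png

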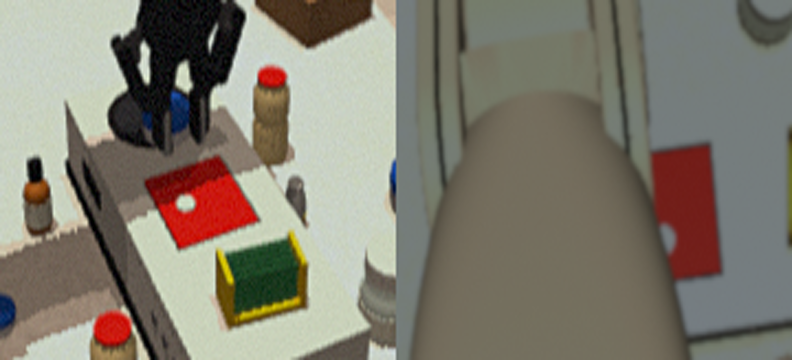

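The dish has followed and is already partly on the pad. The arm hides it from the top camera. I push 26 mm more, back off along the push line, and rise.

```bash
python3 -m crank '{"dp":[[0.1,0,0],[0.2,0,0],[0.3,0,0],[0.4,0,0],[0.48,0,0],[0.52,0,0],[0.52,0,0],[0.52,0,0]],"twist":[0,0,0,0,0,0,0,0],"gripper":[30,30,30,30,30,30,30,30]}'
python3 -m crank '{"dp":[[-0.2,0,0],[-0.6,0,0],[-1,0,0],[-1.2,0,0],[-1.2,0,-1],[-1.2,0,-2],[-2.2,0,-2.6],[-3.2,0,-2.6]],"twist":[0,0,0,0,0,0,0,0],"gripper":[30,30,30,30,30,20,10,0]}'
python3 go.py 575.9 4.5 110 100.1; python3 look.py p2
```

```text
time: 4.85
eef_pos: [586.6, 97.4, 75.8]
tool_rot: [[-0.174, 0.985, 0.002], [0.985, 0.174, 0.001], [0.001, 0.003, -1.0]]
wrist_force: [0.4, 0.6, -0.9]
finger_gap: 29.8
time: 5.65
eef_pos: [615.7, -52.9, 211.0]
tool_rot: [[-0.178, 0.984, 0.013], [0.984, 0.178, 0.001], [-0.001, 0.013, -1.0]]
wrist_force: [1.5, 0.1, -0.2]
finger_gap: 0.3
t 5.65 p [615.7 -52.9 211. ] yaw 100.2 F [ 1.5  0.1 -0.2] gap 0.3 q [-0.09  0.48  0.3   1.38  0.    1.31]
dp [ 1.273 -0.605  2.011] twist 0.002
top 600 min [556.2 100.9] max [605.1 149.5] mid [580.7 125.2] z [88.  90.9 93.6]
side 237 min [555.3  91.1] max [605.9 148.1] mid [580.6 119.6] z [86.8 92.9 94.8]
```

The dish is at (580.7,125.2), 4 mm from the pad's centre, upright, with its top at about 92 mm. Now I go above the white spot with the fingers shut.

```bash
python3 -m crank '{"dp":[[0.6,-0.3,0.5],[1.27,-0.6,1],[1.27,-0.6,1.6],[1.27,-0.6,2.0],[1.27,-0.6,2.3],[1.27,-0.6,2.4],[1.27,-0.6,2.4]],"twist":[0,0,0,0,0,0,0],"gripper":[0,0,0,0,0,0,0]}'
python3 go.py 575.9 4.5 75 100.1; python3 - <<'E'
from h import *
im,d=snap("side","pr"); cv2.imwrite("pics/prc.png",cv2.resize(im[150:270,230:400,::-1],None,fx=4,fy=4,interpolation=2))
E
```

```text
time: 6.45
eef_pos: [574.3, -1.6, 85.8]
tool_rot: [[-0.167, 0.986, 0.005], [0.986, 0.167, -0.001], [-0.002, 0.005, -1.0]]
wrist_force: [-0.2, 0.6, -0.5]
finger_gap: -0.2
t 6.45 p [574.3  -1.6  85.8] yaw 99.6 F [-0.2  0.6 -0.5] gap -0.2 q [-0.    0.48 -0.04  1.05 -0.    1.4 ]
dp [0.116 0.051 0.216] twist -0.009
```

View pics/prc.png

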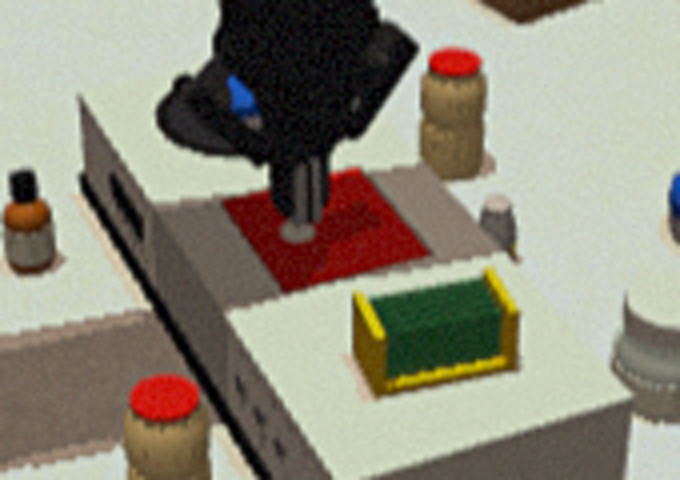

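The shut fingers are just above the white spot and the hatch is still shut. I press in small steps.

```bash
python3 -m crank '{"dp":[[0.1,0.05,0.1],[0.12,0.05,0.2],[0.12,0.05,0.28],[0.12,0.05,0.32],[0.12,0.05,0.36],[0.12,0.05,0.38]],"twist":[0,0,0,0,0,0],"gripper":[0,0,0,0,0,0]}'; python3 go.py 575.9 4.5 66 100.1
```

```text
time: 7.1
eef_pos: [576.6, 4.8, 68.0]
tool_rot: [[-0.166, 0.986, 0.007], [0.986, 0.167, -0.001], [-0.002, 0.007, -1.0]]
wrist_force: [-1.4, 1.1, 2.0]
finger_gap: -0.2
t 7.1 p [576.6   4.8  68. ] yaw 99.6 F [-1.4  1.1  2. ] gap -0.2 q [ 0.01  0.5  -0.06  1.01 -0.    1.41]
dp [-0.002 -0.015  0.04 ] twist -0.009
```

The force is only 2 N, so this is the spring and not yet the firm stop. I press on until the force rises.

```bash
python3 -m crank '{"dp":[[0,0,0.03],[0,0,0.05],[0,0,0.05]],"twist":[0,0,0],"gripper":[0,0,0]}'; python3 -m crank '{"dp":[[0,0,0.03],[0,0,0.04],[0,0,0.04]],"twist":[0,0,0],"gripper":[0,0,0]}'
```

```text
time: 7.4
eef_pos: [576.8, 4.8, 67.1]
tool_rot: [[-0.167, 0.986, 0.008], [0.986, 0.167, -0.001], [-0.002, 0.008, -1.0]]
wrist_force: [-3.3, -0.0, 9.4]
finger_gap: -0.3
time: 7.7
eef_pos: [576.8, 4.8, 67.0]
tool_rot: [[-0.166, 0.986, 0.009], [0.986, 0.166, -0.001], [-0.002, 0.009, -1.0]]
wrist_force: [-4.9, 0.5, 12.1]
finger_gap: -0.2
```

The force rose to 12 N with z stuck at 67.0 mm, so this is the firm stop. I lift fast and then move back towards the base.

```bash
python3 -m crank '{"dp":[[0,0,-1],[0,0,-2],[0,0,-3],[0,-1,-3],[0,-2,-3],[0,-3,-3],[0,-4,-3],[0,-4,-3]],"twist":[0,0,0,0,0,0,0,0],"gripper":[0,0,0,0,0,0,0,0]}'
python3 -m crank '{"dp":[[0,0,0],[0,0,0],[0,0,0],[0,0,0],[0,0,0],[0,0,0],[0,0,0],[0,0,0]],"twist":[0,0,0,0,0,0,0,0],"gripper":[0,0,0,0,0,0,0,0]}'
python3 -m crank '{"dp":[[0,0,0],[0,0,0],[0,0,0],[0,0,0],[0,0,0],[0,0,0],[0,0,0],[0,0,0]],"twist":[0,0,0,0,0,0,0,0],"gripper":[0,0,0,0,0,0,0,0]}'|head -2
python3 look.py p3; python3 - <<'E'
import cv2,numpy as np
a=cv2.imread("pics/p3s.png")[120:300,210:410]; b=cv2.imread("pics/p3t.png")[120:300,210:410]
cv2.imwrite("pics/p3.png",cv2.resize(np.hstack([a,b]),None,fx=2,fy=2,interpolation=2))
E
```

```text
time: 8.5
eef_pos: [370.3, -28.8, 213.6]
tool_rot: [[-0.165, 0.986, 0.002], [0.986, 0.165, -0.001], [-0.001, 0.001, -1.0]]
wrist_force: [1.1, -0.2, 0.1]
finger_gap: 0.1
time: 9.3
eef_pos: [370.4, -28.8, 213.5]
tool_rot: [[-0.165, 0.986, 0.001], [0.986, 0.165, -0.001], [-0.001, 0.001, -1.0]]
wrist_force: [0.4, -0.4, -0.3]
finger_gap: 0.0
time: 10.1
eef_pos: [370.3, -28.8, 213.5]
top 599 min [556.2 100.9] max [605.1 149.5] mid [580.7 125.2] z [88.4 90.9 93.3]
side 237 min [555.3  91.8] max [605.9 148.1] mid [580.6 119.9] z [85.9 92.8 95. ]
```

View pics/p3.png

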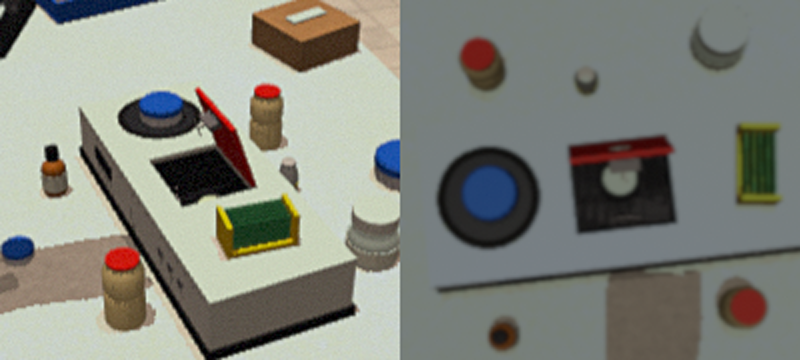

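The hatch stands open near its stop and the dish is wholly on the pad. The other objects stand where they were. I now watch for more than two seconds without touching anything, then check that the hatch has not moved.

```bash
for i in 1 2 3 4; do python3 -m crank '{"dp":[[0,0,0],[0,0,0],[0,0,0],[0,0,0],[0,0,0],[0,0,0],[0,0,0],[0,0,0]],"twist":[0,0,0,0,0,0,0,0],"gripper":[0,0,0,0,0,0,0,0]}'|head -1; done
python3 look.py p4; python3 - <<'E'
import cv2,numpy as np
from h import *
im=cv2.imread("pics/p4t.png"); 
for t in("p3","p4"):
    i=cv2.imread(f"pics/{t}s.png"); H,S,V=cv2.split(cv2.cvtColor(i,cv2.COLOR_BGR2HSV)); P=points("side",np.load(t+"s.npy"))
    m=((H<8)|(H>172))&(S>120)&(P[:,:,2]>76)&(P[:,:,2]<170)&(abs(P[:,:,0]-610)<60)&(abs(P[:,:,1]-5)<60)
    q=P[m]; x=(q[:,:2]-[591.1,6])@[.995,.0995]; k=np.polyfit(q[:,2]-70,x,1); print(t,m.sum(),"top z",np.percentile(q[:,2],98).round(1),"angle",np.arctan2(1,-k[0]).round(3))
E
```

```text
time: 11.0
time: 11.8
time: 12.6
time: 13.4
top 604 min [556.2 100.9] max [605.1 149.5] mid [580.7 125.2] z [88.  90.9 93.1]
side 234 min [555.3  91.8] max [605.9 148.1] mid [580.6 119.9] z [85.9 92.7 94.8]
p3 320 top z 148.6 angle 1.27
p4 317 top z 148.4 angle 1.27
```

```bash
python3 -c "
from bench import robot
s=robot.observe();print(s['time'],s['wrist_force']);print(robot.hand_in())"
```

```text
13.5 [ 0.31835036 -0.04320203  0.97429884]
the job is handed in; nothing more can be done
None
```

The dish is on the pad, the hatch is open, and the job is handed in at 13.5 s. I pushed the dish along the deck with two fingers 30 mm apart. I then pressed the hatch once at the white spot to its firm stop (12 N, no further travel) and withdrew.

**Dish:** the last top view puts it at (580.7, 125.2), about 4 mm from the pad's centre and upright. The side-view figure is about 5 mm lower in y, because it includes the lid's rim. Both are well inside the 24 mm limit.

**Hatch:** it stands open at about 1.27 rad by depth fit, against the 1.25 rad stop. It was unchanged over the last 3.3 s of watching, with the hand well clear.

**Other objects:** the rack, bottles, jar and objective looked unmoved in the last pictures I viewed, but I did not measure them again.

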